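# Start and run in the paint jar's screw cap

### The job

The blue cap of the yellow paint jar was only set on top of its thread. Without lifting it off the jar, turn it back (counterclockwise seen from above) until its pointer stands at the red line and it drops into the thread start, then screw it in clockwise until it is fully home with its pointer at the black line, and let go. Leave the red cap of the green jar as it is.

Things in the scene. Friction and masses are not known exactly. Their poses are not given: they have to be found in the camera images.
- jar: Yellow jar with paper band, fixed upright; body 80 mm wide, flat shoulder at 70 mm, neck to 104 mm. Origin: underside centre; z up. Two lines cross the shoulder and run down the side: black (home) along +x, red (thread start) 64 deg counterclockwise of it from above. Cap origin is 96 mm above jar origin unstarted, 87.5 dropped in at the red line, 83.5 home; these last two have 2 mm play upward.
- cap: Blue ribbed round screw cap, loose, 60 mm across, 25 mm high, about 50 g. Origin: centre of its lower edge; z up, x along the raised white pointer on its top. Starts level on the thread, pointer 32 to 75 deg clockwise of the red line. Grip round its side in any direction, free down to the jar's shoulder. It drops straight down if within 15 deg of the red line; a gripper must go down with it.
- pointer (a point): Outer end of the cap's white pointer, 26.5 mm from its axis, 26 mm above its lower edge. Clockwise from the red line the dropped-in cap turns level for 14 deg, sinks 4 mm evenly over the next 38 deg, then turns level for 12 deg to the black line; hard stop 4 deg past it. Turning back from the start, the red line is the first place where the cap can drop.
- other_cap (a joint): Turn (rad, counterclockwise from above positive, 0 as it stands) of the red cap on the fixed green jar, same size, already home, its top 109 mm above the desk. That jar stands at least 0.18 m from the yellow one, axis to axis, to its left or right. Leave it alone.
Mind the look-alikes: they are no part of the job. What is meant by the cap is not orange, and is the larger of those in its own colour. What is shaped like the jar but turquoise is not meant.

How it is judged:
By the outcome, as a careful person would: the job done as asked, in the order asked, and still so for the second after the job is handed in, with the robot touching nothing.
It also fails if it takes over 42 s, if anything falls off the work surface, if the arm or the gripper's body presses on something with over 40 N, if the wrist force passes 120 N, or if a joint passes its speed limit or range.

### The arm

A 6-joint arm with a two-finger parallel gripper is mounted at the origin on a cart in front of the work surface, level with it; the furniture and walls round the work are solid. World frame = base frame: x ahead of the robot, y to its left, z up, the work surface at z = 0. Lengths are in m, angles in rad, forces in N, time in s.
With the tool pointing down it reaches from about 0.35 to 0.775 m from the base axis. Payload 7.3 kg.
Tool frame: the origin (TCP) lies on the centre line of the jaws, within the pads' length; the fingertips stand ahead of it and the grasp point (between the pads) lies 11 mm behind it (robot.nose_length is the z of the fingertips in the tool frame, in m); z points along the fingers, y is the line along which they close (so a half turn about z gives the same grasp; the last joint's range is limited). The gripper opens to 92 mm and grips with 3 to 60 N. Pads are 19 mm wide; open, the fingers measure 130 mm over their backs; the gripper's body (75 mm by 190 mm) begins 47 mm behind the grasp point.
Start: joints at [-1.399, 0.342, 1.524, -0, 1.275, -0.146], TCP at [0.164, -0.499, 0.235] pointing down, gripper open.
Joint ranges: [-2.53, 2.53], [-0.77, 2.02], [0.04, 2.7], [-1, 4.14], [0.28, 2.66], [-3.11, 3.11]. Speed limits (rad/s): [2.57, 2.57, 3.14, 3.14, 3.14, 3.14].

### API

Orientations are given as [roll, pitch, yaw] about the fixed x, y, z axes, in that order (R = Rz(yaw) Ry(pitch) Rx(roll)).
In Python, from cell import robot, cams gives the robot as it stands. The module is installed in compiled form; this text tells all that it offers.
- The arm moves only by the tool carry_out, never from a script. Its argument "deltas" is a list of rows, each a list of 7 numbers: the shift along the tool's x, y, z in cm, then the turn, a rotation vector about the tool's x, y, z in rad, then the opening, from 0 (shut) to 1 (fully open). A call has exactly 8 rows; each row shifts and turns the commanded pose from where the row before left it, along the tool's axes as they then stand; what a row does not reach is not made up. A row lasts 1/12 s, in which the tool goes at most 41.7 mm and 7.16 degrees, less where a joint would pass 70% of its speed; a pose out of reach is approached as far as the arm can. A call is refused whole if a number of a shift passes 4.17 or a number of a turn 0.125, either way. A call with a gripper value outside its range is refused whole. The fingers move at their own pace and stop on an object; "force" is the grip in N (left out, the last holds). Time passes only in rows, so rows that do not move let the fingers close, or fill a call up. It gives the time, the measured TCP pose, the force, the opening and the grip force at its end, in the units of the state.
- robot.observe(): the state, without advancing time (a new reading comes with each control period).
- cams.read_camera(name): name is "scene" or "top" or "wrist"; returns a dict with "image" (420x560x3 uint8, blue, green, red), "depth" (420x560 float32, m along the optical axis (not along the pixel's ray), 0 where there is no reading), "fx", "fy", "cx", "cy" (pixels), "D" ([k1, k2, p1, p2, k3] as OpenCV has them; the pictures are not rectified), "world_to_cam" (4x4, takes a point from world to camera coordinates). Camera axes: x right, y up, looking along -z (the intrinsics and any distortion apply to the point x, -y, -z); pixel columns grow to the right and rows downward; lengths in m; the calibration is good to about 2 mm. A picture is of the moment at which its call begins.
- robot.hand_in(): hands the job in; it is judged then, once.
The state is a dict: "time": time; "qpos": joint angles; "qvel": joint speeds; "joint_efforts": joint torques, N m; "tool_pos": TCP position; "tool_rot": TCP orientation; "contact_force": force on the tool from outside, world axes, zero at the start; "torque": the same for the moment, N m; "opening": finger opening in m; "grip_force": force on a finger pad.
Only numpy, scipy, OpenCV 4.12 (cv2) and the standard library are available. Lean on these libraries where they do the work, as an engineer would, in place of code of your own. Each camera call takes 0.05 s, during which the arm holds its last target. There are 200 camera calls.

## Working session

There is one attempt and no reset: what is moved stays moved. The work goes in short steps, Python scripts to look and compute and a tool call to move; the robot and the scene stay as the last step left them, time stands still between calls to the robot, and variables do not carry over. Pictures are saved under pics/ and viewed, at most 10 in all, crops included, and the job is handed in when it is done.

Besides the shell and the picture viewer there is one more tool, called after "Request:" by a JSON object that holds its "name" and its "arguments", one argument or row to a line. carry_out: Moves the arm, as the interface text tells. Its arguments: {"type":"object","properties":{"deltas":{"type":"array","items":{"type":"array","items":{"type":"number"}}},"force":{"type":"number"}},"required":["deltas"]}

```bash
mkdir -p pics
cat > h.py <<'E'
import numpy as np, cv2
from cell import robot, cams
def ray(c,px):
    K=np.array([[c["fx"],0,c["cx"]],[0,c["fy"],c["cy"]],[0,0,1.]])
    u=cv2.undistortPoints(np.array(px,float).reshape(-1,1,2),K,np.array(c["D"],float)).reshape(-1,2)
    T=np.linalg.inv(np.array(c["world_to_cam"]))
    d=np.c_[u[:,0],-u[:,1],-np.ones(len(u))]
    return T[:3,3],d@T[:3,:3].T
def onplane(c,px,z):
    o,d=ray(c,px); return o+d*((z-o[2])/d[:,2])[:,None]
E
python3 - <<'E'
from h import *
t=cams.read_camera("top");s=cams.read_camera("scene")
cv2.imwrite("pics/t.png",t["image"]);cv2.imwrite("pics/s.png",s["image"])
o=robot.observe();print({k:np.round(v,3) for k,v in o.items()},robot.nose_length)
E
```

```text
{'time': np.float64(0.1), 'qpos': array([-1.399,  0.343,  1.525, -0.   ,  1.275, -0.146]), 'qvel': array([ 0.   , -0.001, -0.002, -0.   , -0.   , -0.001]), 'joint_efforts': array([ 1.0000e-03, -4.3201e+01, -2.4469e+01,  7.2000e-02,  5.3000e-02,
       -0.0000e+00]), 'tool_pos': array([ 0.164, -0.498,  0.234]), 'tool_rot': array([-3.14 , -0.   ,  0.318]), 'contact_force': array([-0.173, -1.076, -0.811]), 'torque': array([ 0.009, -0.025,  0.001]), 'grip_force': np.float64(0.0), 'opening': np.float64(0.092)} 0.008
```

View pics/t.png

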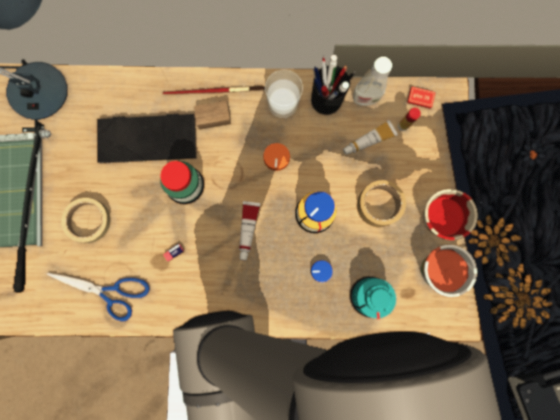

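View pics/s.png

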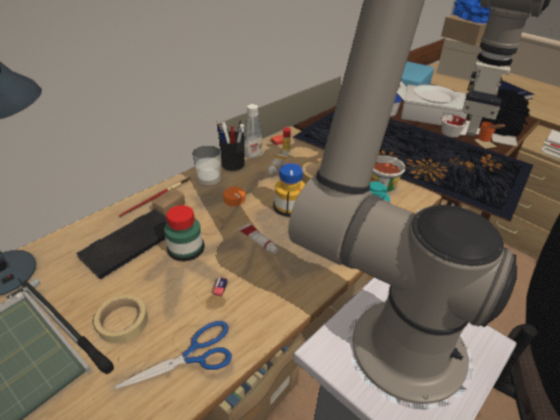

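The top view shows the blue cap on the yellow jar at about (319,206). The green jar is at (180,180), and the decoys are the small blue cap (320,271), the orange cap (277,156) and the turquoise jar (375,297).

Run:
```python
from h import *
c=cams.read_camera("top");im=c["image"]
hsv=cv2.cvtColor(im,cv2.COLOR_BGR2HSV)
m=cv2.inRange(hsv,(105,120,80),(130,255,255))
n,l,st,ce=cv2.connectedComponentsWithStats(m)
for i in range(1,n):
    if st[i,4]>60:print(st[i],ce[i],onplane(c,[ce[i]],.12))
x,y=319,208
print(onplane(c,[[180,177],[319,206]],.12), c["depth"][200:212:4,310:330:5])
cv2.imwrite("pics/tc.png",cv2.resize(im[y-30:y+30,x-35:x+35],None,fx=10,fy=10,interpolation=cv2.INTER_CUBIC))
print(np.linalg.inv(c["world_to_cam"]))
```

```text
[305 192  29  29 600] [319.59       205.76333333] [[ 0.45055922 -0.14801972  0.12      ]]
[311 261  21  20 313] [321.75399361 270.5686901 ] [[ 0.32459078 -0.15186064  0.12      ]]
[103 279  46  18 197] [127.44670051 287.69035533] [[0.28801783 0.21886251 0.12      ]]
[101 294  30  26 172] [116.73255814 307.94767442] [[0.25016145 0.23665251 0.12      ]]
[[ 0.50468579  0.12809505  0.12      ]
 [ 0.45007522 -0.14686215  0.12      ]] [[0.8730196  0.87357587 0.         0.8746507 ]
 [0.8718157  0.8696698  0.8708126  0.86856484]
 [0.8724076  0.8719861  0.8720058  0.8682503 ]]
[[ 0.01254615  0.99041759 -0.13753399  0.31807369]
 [-0.99992063  0.01226893 -0.00286317 -0.05815858]
 [-0.00114834  0.137559    0.99049291  0.98279625]
 [ 0.          0.          0.          1.        ]]
```

View pics/tc.png

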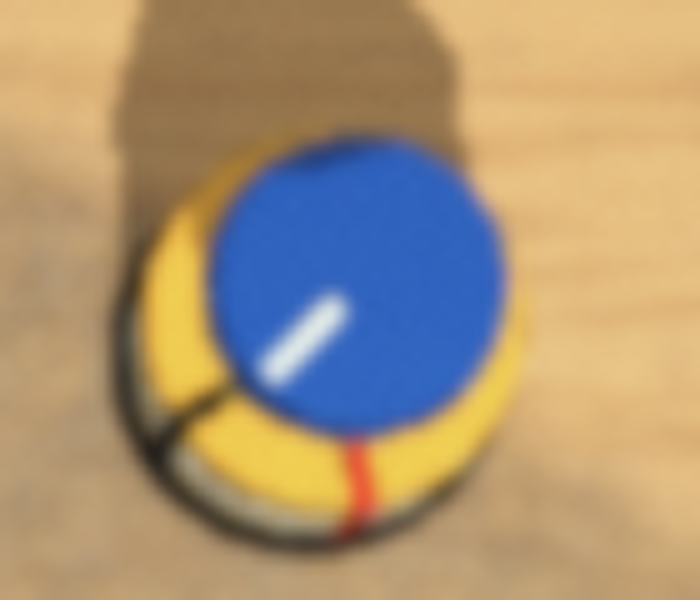

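The crop shows the white pointer running from (340,303) to (272,375). The black line lies at about (230,390) to (178,428) and the red line at about (358,445) to (367,500).

Run:
```python
from h import *
c=cams.read_camera("top")
p=lambda a,z: onplane(c,(np.array(a)-4.5)/10+[284,178],z)
m=cv2.inRange(cv2.cvtColor(c["image"],cv2.COLOR_BGR2HSV),(105,120,80),(130,255,255));m[235:]=0
k=max(cv2.findContours(m,0,2)[0],key=cv2.contourArea);(cc,r)=cv2.minEnclosingCircle(k)
ctr=onplane(c,[cc],.121)[0];print(cc,r,ctr)
cen=p([[357,287]],.121)[0];print(cen)
ang=lambda v:np.degrees(np.arctan2(v[1],v[0]))
for n,a,z in [("ptr",[[340,303],[272,375]],.122),("black",[[230,390],[178,428]],.07),("red",[[358,445],[367,500]],.07)]:
    q=p(a,z);print(n,q.round(4),ang(q[1]-q[0]),[ang(x-cen) for x in q],np.linalg.norm(q-cen,axis=1))
```

```text
(319.0, 206.0) 14.4223051071167 [ 0.44992223 -0.14675934  0.121     ]
[ 0.44943262 -0.14724798  0.121     ]
ptr [[ 0.4461 -0.1438  0.122 ]
 [ 0.4317 -0.1305  0.122 ]] 137.25513730779804 [np.float64(134.3864152993049), np.float64(136.69003612046546)] [0.00490617 0.0243939 ]
black [[ 0.4353 -0.1262  0.07  ]
 [ 0.4273 -0.1155  0.07  ]] 126.89203385749911 [np.float64(123.85850763614135), np.float64(124.90886196885123)] [0.05694267 0.06403976]
red [[ 0.4242 -0.1527  0.07  ]
 [ 0.4128 -0.1545  0.07  ]] -170.87765844286093 [np.float64(-167.89226014568726), np.float64(-168.8143811095843)] [0.05715849 0.06320491]
```

Request:
{"name": "carry_out", "arguments": {
  "deltas": [
    [2.38,-1.52,0,0,0,0,1],
    [2.38,-1.52,0,0,0,0,1],
    [2.38,-1.52,0,0,0,0,1],
    [2.38,-1.52,0,0,0,0,1],
    [2.38,-1.52,0,0,0,0,1],
    [2.38,-1.52,0,0,0,0,1],
    [2.38,-1.52,0,0,0,0,1],
    [2.38,-1.52,0,0,0,0,1]
  ]
}}

```text
time: 0.87
tool_pos: [0.3075, -0.3225, 0.2347]
tool_rot: [3.142, 0.0, 0.318]
contact_force: [0.0, 0.2, -0.3]
opening: 0.0916
grip_force: 0.0
```

Request:
{"name": "carry_out", "arguments": {
  "deltas": [
    [2.38,-1.52,0,0,0,0,1],
    [2.38,-1.52,0,0,0,0,1],
    [2.38,-1.52,0,0,0,0,1],
    [2.38,-1.52,0,0,0,0,1],
    [2.38,-1.52,0,0,0,0,1],
    [2.38,-1.52,0,0,0,0,1],
    [2.38,-1.52,0,0,0,0,1],
    [0,0,0,0,0,0,1]
  ]
}}

```text
time: 1.53
tool_pos: [0.434, -0.1674, 0.2346]
tool_rot: [-3.141, -0.001, 0.321]
contact_force: [0.3, 0.1, -0.6]
opening: 0.0918
grip_force: 0.0
```

Run:
```python
from h import *
c=cams.read_camera("wrist");cv2.imwrite("pics/w.png",c["image"])
o=robot.observe();print({k:np.round(o[k],4) for k in("time","tool_pos","tool_rot","qpos")})
print(np.linalg.inv(c["world_to_cam"]).round(3))
```

```text
{'time': np.float64(1.5833), 'tool_pos': array([ 0.4328, -0.1689,  0.2345]), 'tool_rot': array([-3.1413e+00,  1.0000e-04,  3.2160e-01]), 'qpos': array([-5.3740e-01,  2.3170e-01,  1.6806e+00,  2.0000e-04,  1.2295e+00,
        7.1170e-01])}
[[ 0.315  0.917  0.243  0.499]
 [-0.949  0.305  0.08  -0.146]
 [-0.    -0.256  0.967  0.385]
 [ 0.     0.     0.     1.   ]]
```

View pics/w.png

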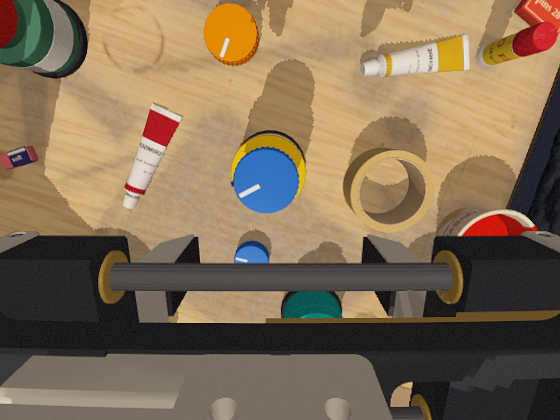

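The wrist view shows the blue cap top at about (266,180), with its pointer running from (258,186) to (241,195). The jar lines are hidden from here.

```bash
cat >> h.py <<'E'
def cap(c,ztop,near,thr=None):
    im=c["image"];hsv=cv2.cvtColor(im,cv2.COLOR_BGR2HSV)
    m=cv2.inRange(hsv,(105,120,60),(130,255,255))
    ks=[k for k in cv2.findContours(m,0,2)[0] if cv2.contourArea(k)>150]
    def tow(k): return onplane(c,cv2.convexHull(k).reshape(-1,2),ztop)[:,:2]
    k=min(ks,key=lambda k:np.linalg.norm(tow(k).mean(0)-near))
    q=tow(k);ctr,r=cv2.minEnclosingCircle((q*1000).astype(np.float32))
    f=np.zeros_like(m);cv2.drawContours(f,[cv2.convexHull(k)],-1,255,-1);f=cv2.erode(f,np.ones((3,3)))
    w=cv2.inRange(hsv,(0,0,150),(180,90,255))&f
    ys,xs=np.nonzero(w);P=onplane(c,np.c_[xs,ys],ztop+.001)[:,:2]
    v=cv2.fitLine((P*1000).astype(np.float32),cv2.DIST_L2,0,.01,.01).ravel()[:2]
    if v@(P.mean(0)-np.array(ctr)/1000)<0:v=-v
    return np.array(ctr),r,np.degrees(np.arctan2(v[1],v[0])),len(xs),P.mean(0)*1000
E
python3 - <<'E'
from h import *
for n in("wrist","top"):print(n,cap(cams.read_camera(n),.121,[.45,-.147]))
E
```

```text
wrist (array([ 451.34933472, -148.18270874]), 29.629989624023438, np.float32(135.75076), 120, array([ 438.33090062, -137.11576481]))
top (array([284.63873291, 222.90611267]), 41.78742599487305, np.float32(-58.47026), 15, array([294.92778373, 227.91163874]))
```

Request:
{"name": "carry_out", "arguments": {
  "deltas": [
    [1.2,-0.73,0,0,0,0,1],
    [1.17,-0.72,0,0,0,0,1],
    [0,0,2.2,0,0,0,1],
    [0,0,2.2,0,0,0,1],
    [0,0,2.2,0,0,0,1],
    [0,0,2.2,0,0,0,1],
    [0,0,1.7,0,0,0,1],
    [0,0,0,0,0,0,1]
  ]
}}

```text
time: 2.35
tool_pos: [0.4474, -0.1497, 0.1268]
tool_rot: [-3.137, 0.005, 0.316]
contact_force: [-0.6, -0.3, -0.6]
opening: 0.0918
grip_force: 0.0
```

Run:
```python
from h import *
c=cams.read_camera("wrist");cv2.imwrite("pics/w2.png",c["image"])
try: print(cap(c,.121,[.45,-.147]))
except Exception as e:print(e)
o=robot.observe();print({k:np.round(o[k],4) for k in("time","tool_pos","tool_rot","contact_force")})
```

```text
(array([ 454.29174805, -147.21809387]), 29.970521926879883, np.float32(128.88719), 151, array([ 441.78410641, -139.78714668]))
{'time': np.float64(2.4), 'tool_pos': array([ 0.4484, -0.15  ,  0.1286]), 'tool_rot': array([-3.1391e+00,  2.8000e-03,  3.1600e-01]), 'contact_force': array([0.7567, 1.104 , 1.3579])}
```

View pics/w2.png

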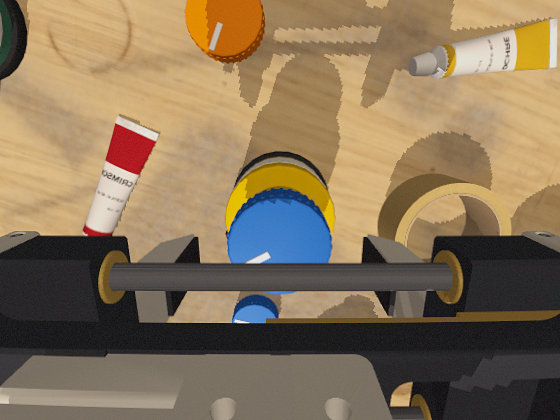

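The cap sits between the jaws, centred at about column 280 with the jaws at 190 and 370. I'll go down the rest of the way and close.

Request:
{"name": "carry_out", "arguments": {
  "deltas": [
    [0.25,-0.15,1.6,0,0,0,1],
    [0,0,1.5,0,0,0,1],
    [0,0,0,0,0,0,1],
    [0,0,0,0,0,0,0.5],
    [0,0,0,0,0,0,0.5],
    [0,0,0,0,0,0,0.5],
    [0,0,0,0,0,0,0.5],
    [0,0,0,0,0,0,0.5]
  ],
  "force": 20
}}

```text
time: 3.07
tool_pos: [0.4521, -0.1474, 0.0994]
tool_rot: [3.141, -0.001, 0.318]
contact_force: [0.6, -0.3, 0.2]
opening: 0.063
grip_force: 0.0
```

Run:
```python
from h import *
o=robot.observe();print({k:np.round(o[k],4) for k in("time","tool_pos","tool_rot","contact_force","torque","opening","grip_force")})
```

```text
{'time': np.float64(3.0667), 'tool_pos': array([ 0.4521, -0.1474,  0.0994]), 'tool_rot': array([ 3.1406e+00, -9.0000e-04,  3.1780e-01]), 'contact_force': array([ 0.5614, -0.3318,  0.1927]), 'torque': array([-0.0048, -0.0531,  0.0256]), 'opening': np.float64(0.063), 'grip_force': np.float64(0.0)}
```

Request:
{"name": "carry_out", "arguments": {
  "deltas": [
    [0,0,0.1,0,0,0,0.4],
    [0,0,0,0,0,0,0.4],
    [0,0,0,0,0,0,0.4],
    [0,0,0,0,0,0,0.4],
    [0,0,0,0,0,0,0.4],
    [0,0,0,0,0,0,0.4],
    [0,0,0,0,0,0,0.4],
    [0,0,0,0,0,0,0.4]
  ],
  "force": 20
}}

```text
time: 3.73
tool_pos: [0.4523, -0.1475, 0.0986]
tool_rot: [3.14, -0.001, 0.318]
contact_force: [-1.4, 0.2, 7.4]
opening: 0.0592
grip_force: 20.0
```

Request:
{"name": "carry_out", "arguments": {
  "deltas": [
    [0,0,0,0,0,-0.08,0.4],
    [0,0,0,0,0,-0.08,0.4],
    [0,0,0,0,0,-0.08,0.4],
    [0,0,0,0,0,-0.08,0.4],
    [0,0,0,0,0,-0.08,0.4],
    [0,0,0,0,0,-0.08,0.4],
    [0,0,0,0,0,-0.08,0.4],
    [0,0,0,0,0,0,0.4]
  ]
}}

```text
time: 4.4
tool_pos: [0.4524, -0.1474, 0.0984]
tool_rot: [3.14, -0.0, 0.881]
contact_force: [-0.9, 0.5, 6.5]
opening: 0.059
grip_force: 20.0
```

Request:
{"name": "carry_out", "arguments": {
  "deltas": [
    [0,0,0,0,0,-0.08,0.4],
    [0,0,0,0,0,-0.08,0.4],
    [0,0,0,0,0,-0.08,0.4],
    [0,0,0,0,0,-0.08,0.4],
    [0,0,0,0,0,-0.055,0.4],
    [0,0,0,0,0,0,0.4],
    [0,0,0,0,0,0,0.4],
    [0,0,0,0,0,0,0.4]
  ]
}}

```text
time: 5.07
tool_pos: [0.4516, -0.1471, 0.0976]
tool_rot: [-3.141, 0.0, 1.25]
contact_force: [-0.7, 0.2, -0.6]
opening: 0.0595
grip_force: 20.0
```

Run:
```python
from h import *
c=cams.read_camera("wrist")
try: print(cap(c,.121,[.45,-.147]))
except Exception as e:print(e)
t=cams.read_camera("top")
a=c["image"][150:350,130:430];b=t["image"][165:245,275:365]
cv2.imwrite("pics/a.png",np.vstack([cv2.resize(a,(450,300)),cv2.resize(b,(450,300),interpolation=2)]))
o=robot.observe();print({k:np.round(o[k],4) for k in("time","tool_pos","tool_rot","contact_force","torque","opening","grip_force","qpos")})
```

```text
(array([ 449.51330566, -153.9369812 ]), 27.388492584228516, np.float32(-173.37106), 285, array([ 433.80467212, -151.99163936]))
{'time': np.float64(5.1667), 'tool_pos': array([ 0.4516, -0.1471,  0.0976]), 'tool_rot': array([-3.141 , -0.    ,  1.2513]), 'contact_force': array([-0.9003,  0.0864, -0.6938]), 'torque': array([0.0318, 0.0228, 0.0625]), 'opening': np.float64(0.0591), 'grip_force': np.float64(19.9999), 'qpos': array([-4.7640e-01,  4.1900e-01,  1.8424e+00, -1.0000e-04,  8.8080e-01,
       -1.5680e-01])}
```

View pics/a.png

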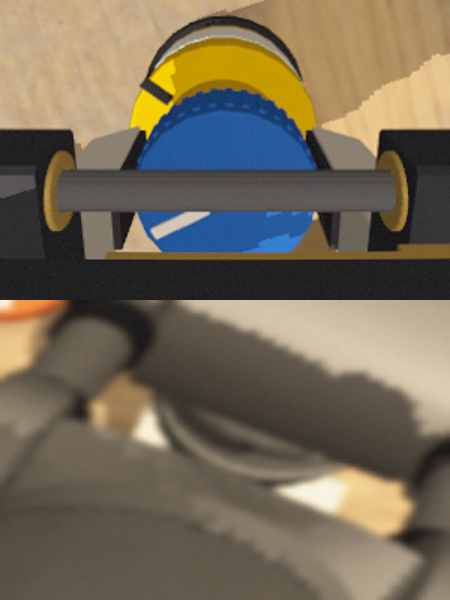

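The upward force vanished and the pointer reads about 187° against the red line at about 190°. Now I'll lower the cap.

Request:
{"name": "carry_out", "arguments": {
  "deltas": [
    [0,0,0.15,0,0,0,0.4],
    [0,0,0.15,0,0,0,0.4],
    [0,0,0.15,0,0,0,0.4],
    [0,0,0.15,0,0,0,0.4],
    [0,0,0.15,0,0,0,0.4],
    [0,0,0.1,0,0,0,0.4],
    [0,0,0,0,0,0,0.4],
    [0,0,0,0,0,0,0.4]
  ]
}}

```text
time: 5.83
tool_pos: [0.4518, -0.1471, 0.09]
tool_rot: [3.141, 0.0, 1.253]
contact_force: [-4.4, 2.1, 10.6]
opening: 0.0592
grip_force: 20.0
```

Run:
```python
from h import *
c=cams.read_camera("wrist")
print(cap(c,.1125,[.45,-.147])[2:])
a=c["image"][150:350,130:430];cv2.imwrite("pics/b.png",cv2.resize(a,None,fx=2.5,fy=2.5,interpolation=2))
o=robot.observe();print({k:np.round(o[k],4) for k in("time","tool_pos","tool_rot","contact_force","torque","opening")})
```

```text
(np.float32(-173.34048), 285, array([ 433.68784169, -152.5315715 ]))
{'time': np.float64(5.8833), 'tool_pos': array([ 0.4518, -0.1471,  0.09  ]), 'tool_rot': array([3.1413e+00, 1.0000e-04, 1.2528e+00]), 'contact_force': array([-4.231 ,  3.4348, 10.5655]), 'torque': array([ 0.4807,  0.5897, -0.0034]), 'opening': np.float64(0.0592)}
```

View pics/b.png

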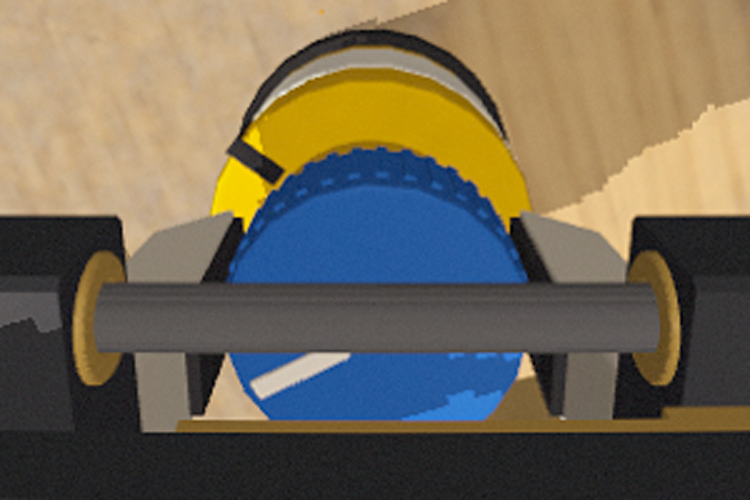

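The cap has dropped in: z went down 8.6 mm in all, from .0986 to .0900. The black line runs from (235,148) to (278,174), and the pointer from (258,388) to (345,355).

Run:
```python
from h import *
c=cams.read_camera("wrist")
p=lambda a,z: onplane(c,(np.array(a)-.75)/2.5+[130,150],z)
ang=lambda v:np.degrees(np.arctan2(v[1],v[0]))
b=p([[237,148],[278,174]],.07);q=p([[256,388],[345,355]],.1135)
print(b.round(4),ang(b[0]-b[1]),q.round(4),ang(q[0]-q[1]),[ang(x[:2]-np.array([.451,-.1473])) for x in b])
```

```text
[[ 0.4278 -0.1165  0.07  ]
 [ 0.4348 -0.1255  0.07  ]] 127.60916945383202 [[ 0.4258 -0.1533  0.1135]
 [ 0.4443 -0.1519  0.1135]] -175.61136084871 [np.float64(126.90389249809513), np.float64(126.60972464568752)]
```

Request:
{"name": "carry_out", "arguments": {
  "deltas": [
    [0,0,-0.06,0,0,0.085,0.4],
    [0,0,0,0,0,0.085,0.4],
    [0,0,0.03,0,0,0.085,0.4],
    [0,0,0.05,0,0,0.085,0.4],
    [0,0,0.05,0,0,0.085,0.4],
    [0,0,0.05,0,0,0.085,0.4],
    [0,0,0,0,0,0,0.4],
    [0,0,0,0,0,0,0.4]
  ]
}}

```text
time: 6.6
tool_pos: [0.4524, -0.1475, 0.0887]
tool_rot: [3.14, -0.001, 0.742]
contact_force: [-1.2, 1.8, 7.5]
opening: 0.059
grip_force: 20.0
```

Run:
```python
from h import *
o=robot.observe();print({k:np.round(o[k],4) for k in("time","tool_pos","tool_rot","contact_force","torque","opening")})
```

```text
{'time': np.float64(6.6), 'tool_pos': array([ 0.4524, -0.1475,  0.0887]), 'tool_rot': array([ 3.140e+00, -6.000e-04,  7.419e-01]), 'contact_force': array([-1.1595,  1.7519,  7.5192]), 'torque': array([ 0.322 ,  0.3835, -0.158 ]), 'opening': np.float64(0.059)}
```

Request:
{"name": "carry_out", "arguments": {
  "deltas": [
    [0,0,0.055,0,0,0.08,0.4],
    [0,0,0.055,0,0,0.08,0.4],
    [0,0,0.055,0,0,0.08,0.4],
    [0,0,0.055,0,0,0.08,0.4],
    [0,0,0.03,0,0,0.08,0.4],
    [0,0,0,0,0,0.08,0.4],
    [0,0,0,0,0,0.055,0.4],
    [0,0,0,0,0,0,0.4]
  ]
}}

```text
time: 7.27
tool_pos: [0.4528, -0.148, 0.0862]
tool_rot: [3.139, -0.002, 0.205]
contact_force: [-0.5, 0.4, 5.6]
opening: 0.0589
grip_force: 20.0
```

Run:
```python
from h import *
o=robot.observe();print({k:np.round(o[k],4) for k in("time","tool_pos","tool_rot","contact_force","torque","opening")})
```

```text
{'time': np.float64(7.2667), 'tool_pos': array([ 0.4528, -0.148 ,  0.0862]), 'tool_rot': array([ 3.1395e+00, -2.2000e-03,  2.0450e-01]), 'contact_force': array([-0.5465,  0.3794,  5.5542]), 'torque': array([ 0.0461,  0.0274, -0.0152]), 'opening': np.float64(0.0589)}
```

Request:
{"name": "carry_out", "arguments": {
  "deltas": [
    [0,0,0,0,0,0,1],
    [0,0,0,0,0,0,1],
    [0,0,0,0,0,0,1],
    [0,0,0,0,0,0,1],
    [0,0,0,0,0,0,1],
    [0,0,0,0,0,0,1],
    [0,0,-1.0,0,0,0,1],
    [0,0,-2,0,0,0,1]
  ]
}}

```text
time: 7.93
tool_pos: [0.4504, -0.1465, 0.114]
tool_rot: [-3.139, 0.004, 0.208]
contact_force: [0.1, 0.6, 0.2]
opening: 0.0919
grip_force: 0.0
```

Request:
{"name": "carry_out", "arguments": {
  "deltas": [
    [0,0,-3,0,0,0,1],
    [0,0,-3,0,0,0,1],
    [0,0,-3,0,0,0,1],
    [0,0,-2,0,0,0,1],
    [-2.4,2.0,0,0,0,0,1],
    [-2.4,2.0,0,0,0,0,1],
    [-2.4,2.0,0,0,0,0,1],
    [-2.4,2.0,0,0,0,0,1]
  ]
}}

```text
time: 8.6
tool_pos: [0.3735, -0.246, 0.2257]
tool_rot: [3.141, -0.0, 0.209]
contact_force: [0.6, -0.8, -0.6]
opening: 0.0919
grip_force: 0.0
```

Request:
{"name": "carry_out", "arguments": {
  "deltas": [
    [-2.4,2.0,0,0,0,0,1],
    [-2.4,2.0,0,0,0,0,1],
    [-2.4,2.0,0,0,0,0,1],
    [-2.4,2.0,0,0,0,0,1],
    [-2.4,2.0,0,0,0,0,1],
    [-2.4,2.0,0,0,0,0,1],
    [-1,1,0,0,0,0,1],
    [0,0,0,0,0,0,1]
  ]
}}

```text
time: 9.27
tool_pos: [0.2488, -0.4065, 0.2253]
tool_rot: [3.141, 0.001, 0.204]
contact_force: [-0.1, -0.1, 0.6]
opening: 0.0914
grip_force: 0.0
```

Run:
```python
from h import *
o=robot.observe();print({k:np.round(o[k],4) for k in("time","tool_pos","tool_rot","contact_force")})
c=cams.read_camera("top");cv2.imwrite("pics/t2.png",cv2.resize(c["image"][178:238,284:354],None,fx=10,fy=10,interpolation=cv2.INTER_CUBIC))
print(cap(c,.1085,[.45,-.147]))
```

```text
{'time': np.float64(9.2667), 'tool_pos': array([ 0.2488, -0.4065,  0.2253]), 'tool_rot': array([3.141e+00, 6.000e-04, 2.044e-01]), 'contact_force': array([-0.0551, -0.0946,  0.5652])}
(array([ 451.01385498, -147.03845215]), 28.76406478881836, np.float32(130.19754), 31, array([ 440.65834442, -135.33294209]))
```

View pics/t2.png

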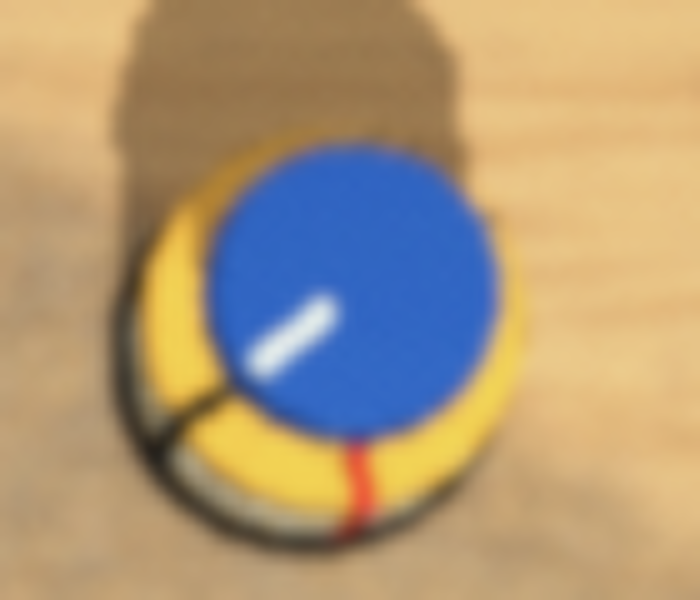

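In this top crop the pointer runs from (330,308) to (258,365) and the black line from (230,388) to (178,428). The pointer looks a few degrees short of black, so I'll measure it finer.

Run:
```python
from h import *
cs=[cams.read_camera("top") for _ in range(4)];c=cs[0]
im=np.mean([x["image"] for x in cs],0)
x0,y0=284,178;S=10
z=cv2.resize(im[y0:y0+60,x0:x0+70].astype(np.float32),None,fx=S,fy=S,interpolation=cv2.INTER_CUBIC)
P=lambda a,h: onplane(c,(np.array(a)-4.5)/S+[x0,y0],h)[:,:2]*1000
ang=lambda v:np.degrees(np.arctan2(v[1],v[0]))
R=z[...,2]; G=z[...,1]; B=z[...,0]
yy,xx=np.mgrid[:600,:700]
top=((xx-355)**2+(yy-290)**2<135**2)
m=top&(R>120); ys,xs=np.nonzero(m);q=P(np.c_[xs,ys],.1095)
f=lambda q:cv2.fitLine(q.astype(np.float32),cv2.DIST_L2,0,.01,.01).ravel()
l=f(q);l[:2]*=np.sign(-l[0]);pr=(q-l[2:])@l[:2];print("ptr",ang(l[:2]),"ends",l[2:]+pr.min()*l[:2],l[2:]+pr.max()*l[:2])
cen=np.array([450.5,-147.2])
d=P(np.c_[xx.ravel(),yy.ravel()],.07)-cen
r=np.hypot(*d.T).reshape(600,700);a=np.degrees(np.arctan2(d[:,1],d[:,0])).reshape(600,700)%360
outer=(r>32)&(r<39)
for n,mm in(("black",outer&(R<130)&(a>105)&(a<150)),("red",outer&(R>150)&(G<110)&(a>160)&(a<215))):
    ys,xs=np.nonzero(mm);q=P(np.c_[xs,ys],.07);l=f(q);print(n,len(xs),"dir",ang(l[:2]),"from cen",ang(q.mean(0)-cen),q.mean(0))
m=top|((B>R+40));m=(B>R+40)&(r<60);k=cv2.findContours(m.astype(np.uint8),0,2)[0];k=max(k,key=cv2.contourArea)
print(cv2.minEnclosingCircle(P(cv2.convexHull(k).reshape(-1,2),.1085).astype(np.float32)))
```

```text
ptr 130.07588 ends [ 448.0942933  -144.02689235] [ 434.01295061 -127.29046387]
black 506 dir -54.7945 from cen 124.8267016477953 [ 430.00625692 -117.74267085]
red 400 dir 8.182615 from cen -170.06726562238444 [ 415.31113867 -153.36215808]
((451.04705810546875, -147.08193969726562), 29.783559799194336)
```

The pointer reads about 130.3° and black about 125.8°, so 4.5° clockwise remains. I'll go back and regrip.

Request:
{"name": "carry_out", "arguments": {
  "deltas": [
    [2.09,-1.77,0,0,0,0,1],
    [2.09,-1.77,0,0,0,0,1],
    [2.09,-1.77,0,0,0,0,1],
    [2.09,-1.77,0,0,0,0,1],
    [2.09,-1.77,0,0,0,0,1],
    [2.09,-1.77,0,0,0,0,1],
    [2.09,-1.77,0,0,0,0,1],
    [2.09,-1.77,0,0,0,0,1]
  ]
}}

```text
time: 10.18
tool_pos: [0.3859, -0.2289, 0.2258]
tool_rot: [3.141, -0.0, 0.21]
contact_force: [0.7, -1.2, 1.1]
opening: 0.0917
grip_force: 0.0
```

Request:
{"name": "carry_out", "arguments": {
  "deltas": [
    [2.09,-1.77,0,0,0,0,1],
    [2.09,-1.77,0,0,0,0,1],
    [2.09,-1.77,0,0,0,0,1],
    [2.09,-1.77,0,0,0,0,1],
    [0,0,2,0,0,0,1],
    [0,0,2.5,0,0,0,1],
    [0,0,2.5,0,0,0,1],
    [0,0,0,0,0,0,1]
  ]
}}

```text
time: 10.85
tool_pos: [0.4498, -0.1421, 0.1519]
tool_rot: [-3.137, 0.006, 0.21]
contact_force: [-0.0, 0.5, -1.1]
opening: 0.0917
grip_force: 0.0
```

Run:
```python
from h import *
cams.read_camera("wrist");cams.read_camera("wrist")
o=robot.observe();print({k:np.round(o[k],4) for k in("time","tool_pos","tool_rot","contact_force")})
d=np.array([.4515,-.1475])-o["tool_pos"][:2];w=o["tool_rot"][2];print(100*d@[np.cos(w),np.sin(w)],100*d@[np.sin(w),-np.cos(w)])
```

```text
{'time': np.float64(10.95), 'tool_pos': array([ 0.452 , -0.1438,  0.1556]), 'tool_rot': array([-3.1407e+00,  1.1000e-03,  2.0900e-01]), 'contact_force': array([0.8704, 0.7139, 0.5247])}
-0.1251614832968782 0.35090739066147575
```

Request:
{"name": "carry_out", "arguments": {
  "deltas": [
    [-0.12,0.35,0,0,0,0,1],
    [0,0,2.5,0,0,0,1],
    [0,0,2.5,0,0,0,1],
    [0,0,1.9,0,0,0,1],
    [0,0,0,0,0,0,1],
    [0,0,0,0,0,0,1],
    [0,0,0,0,0,0,0.6],
    [0,0,0,0,0,0,0.4]
  ],
  "force": 20
}}

```text
time: 11.62
tool_pos: [0.4528, -0.149, 0.0883]
tool_rot: [3.139, -0.003, 0.208]
contact_force: [-0.5, 0.4, -0.2]
opening: 0.0826
grip_force: 0.0
```

Request:
{"name": "carry_out", "arguments": {
  "deltas": [
    [0,0,0,0,0,0,0.4],
    [0,0,0,0,0,0,0.4],
    [0,0,0,0,0,0,0.4],
    [0,0,0,0,0,0,0.4],
    [0,0,0,0,0,0,0.4],
    [0,0,0,0,0,0,0.4],
    [0,0,0,0,0,0,0.4],
    [0,0,0,0,0,0,0.4]
  ]
}}

```text
time: 12.28
tool_pos: [0.4519, -0.1485, 0.0867]
tool_rot: [3.141, -0.0, 0.208]
contact_force: [-0.5, 0.3, 4.3]
opening: 0.059
grip_force: 20.0
```

Run:
```python
from h import *
o=robot.observe();print({k:np.round(o[k],4) for k in("time","tool_pos","tool_rot","contact_force","torque","opening","grip_force")})
```

```text
{'time': np.float64(12.2833), 'tool_pos': array([ 0.4519, -0.1485,  0.0867]), 'tool_rot': array([ 3.1412e+00, -4.0000e-04,  2.0780e-01]), 'contact_force': array([-0.5372,  0.3494,  4.2538]), 'torque': array([ 0.0899,  0.0234, -0.0181]), 'opening': np.float64(0.059), 'grip_force': np.float64(20.0001)}
```

Request:
{"name": "carry_out", "arguments": {
  "deltas": [
    [0,0,0.02,0,0,0.02,0.4],
    [0,0,0,0,0,0.02,0.4],
    [0,0,0,0,0,0.02,0.4],
    [0,0,0,0,0,0.02,0.4],
    [0,0,0,0,0,0,0.4],
    [0,0,0,0,0,0,0.4],
    [0,0,0,0,0,0,0.4],
    [0,0,0,0,0,0,0.4]
  ]
}}

```text
time: 12.95
tool_pos: [0.452, -0.1486, 0.0867]
tool_rot: [3.141, -0.001, 0.127]
contact_force: [0.0, -0.0, 5.7]
opening: 0.0589
grip_force: 20.0
```

Run:
```python
from h import *
o=robot.observe();print({k:np.round(o[k],4) for k in("time","tool_pos","tool_rot","contact_force","torque")})
```

```text
{'time': np.float64(12.95), 'tool_pos': array([ 0.452 , -0.1486,  0.0867]), 'tool_rot': array([ 3.1409e+00, -8.0000e-04,  1.2710e-01]), 'contact_force': array([ 0.0074, -0.0142,  5.7382]), 'torque': array([-0.0586,  0.1416, -0.0272])}
```

Request:
{"name": "carry_out", "arguments": {
  "deltas": [
    [0,0,0,0,0,0,1],
    [0,0,0,0,0,0,1],
    [0,0,0,0,0,0,1],
    [0,0,0,0,0,0,1],
    [0,0,0,0,0,0,1],
    [0,0,0,0,0,0,1],
    [0,0,-1.0,0,0,0,1],
    [0,0,-2,0,0,0,1]
  ]
}}

```text
time: 13.62
tool_pos: [0.4502, -0.1477, 0.1148]
tool_rot: [-3.139, 0.004, 0.128]
contact_force: [0.3, 0.3, 1.1]
opening: 0.0918
grip_force: 0.0
```

Request:
{"name": "carry_out", "arguments": {
  "deltas": [
    [0,0,-3,0,0,0,1],
    [0,0,-3,0,0,0,1],
    [0,0,-3,0,0,0,1],
    [0,0,-2,0,0,0,1],
    [-2.4,2.0,0,0,0,0,1],
    [-2.4,2.0,0,0,0,0,1],
    [-2.4,2.0,0,0,0,0,1],
    [-2.4,2.0,0,0,0,0,1]
  ]
}}

```text
time: 14.28
tool_pos: [0.3657, -0.2405, 0.2265]
tool_rot: [3.141, -0.0, 0.129]
contact_force: [0.2, 0.0, -0.6]
opening: 0.092
grip_force: 0.0
```

Request:
{"name": "carry_out", "arguments": {
  "deltas": [
    [-2.4,2.0,0,0,0,0,1],
    [-2.4,2.0,0,0,0,0,1],
    [-2.4,2.0,0,0,0,0,1],
    [-2.4,2.0,0,0,0,0,1],
    [-2.4,2.0,0,0,0,0,1],
    [-2.4,2.0,0,0,0,0,1],
    [-1,1,0,0,0,0,1],
    [0,0,0,0,0,0,1]
  ]
}}

```text
time: 14.95
tool_pos: [0.2287, -0.3906, 0.2262]
tool_rot: [3.141, 0.001, 0.124]
contact_force: [0.5, -0.0, 0.3]
opening: 0.0917
grip_force: 0.0
```

Run:
```python
from h import *
cs=[cams.read_camera("top") for _ in range(4)];c=cs[0]
im=np.mean([x["image"] for x in cs],0)
x0,y0=284,178
z=cv2.resize(im[y0:y0+60,x0:x0+70].astype(np.float32),None,fx=10,fy=10,interpolation=cv2.INTER_CUBIC)
cv2.imwrite("pics/t3.png",z)
yy,xx=np.mgrid[:600,:700]
ys,xs=np.nonzero(((xx-355)**2+(yy-290)**2<135**2)&(z[...,2]>120))
q=onplane(c,(np.c_[xs,ys]-4.5)/10+[x0,y0],.1095)[:,:2]*1000
l=cv2.fitLine(q.astype(np.float32),cv2.DIST_L2,0,.01,.01).ravel();v=l[:2]*np.sign(-l[0])
e=l[2:]+((q-l[2:])@v).max()*v;d=e-[451,-147.1]
print(np.degrees(np.arctan2(v[1],v[0])),np.degrees(np.arctan2(d[1],d[0])),robot.observe()["time"])
```

```text
124.5496 125.8343818371912 15.15[ WARN:0@4.179] global loadsave.cpp:1063 imwrite_ Unsupported depth image for selected encoder is fallbacked to CV_8U.
```

View pics/t3.png

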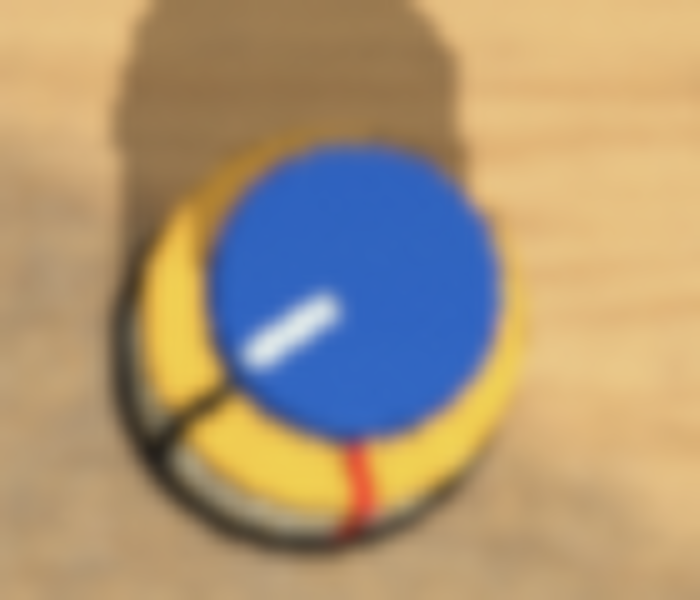

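The picture shows the pointer from (333,308) to (256,357). It measures about 125°, and the black line is at about 125.8°. The cap is fully down and the arm is clear of it.

```bash
python3 -c "
from cell import robot
print(robot.hand_in())"
```

```text
the job is handed in; nothing more can be done
None
```

The blue cap was turned back to the red line, dropped into the thread and screwed home with its pointer within about 1° of the black line; it was then released and the job handed in at about 15 s, with no verdict shown.

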